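# Clamp the exhaust silencer onto the vacuum pump

### The arm

A 6-joint arm with a two-finger parallel gripper is mounted at the origin on the work surface. World frame = base frame: x ahead of the robot, y to its left, z up, the work surface at z = 0. Lengths are in m, angles in rad, forces in N, time in s.
With the tool pointing down it reaches from about 0.35 to 0.975 m from the base axis. Payload 4.9 kg.
Tool frame: the origin (TCP) lies midway between the tips of the shut fingers; the grasp point (between the pads) lies 19 mm behind it; z points along the fingers, y is the line along which they close (so a half turn about z gives the same grasp; the last joint's range is limited). The gripper opens to 85 mm and grips with 20 to 120 N. Pads are 22 mm wide; open, the fingers measure 114 mm over their backs; the gripper's body (76 mm by 85 mm) begins 54 mm behind the grasp point. The pads swing forward as they close: fully open they stand 13 mm farther back than shut.
Start: joints at [1.095, 0.053, 1.613, -0, 1.476, -0.119], TCP at [0.218, 0.586, 0.206] pointing down, gripper open.
Joint ranges: [-3.01, 3.01], [-1.01, 2.22], [0.06, 2.58], [-1.02, 4.17], [0.09, 2.62], [-3.14, 3.14]. Speed limits (rad/s): [2.57, 2.57, 3.14, 3.14, 3.14, 3.14].

### API

Orientations are given as a unit quaternion [w, x, y, z].
In Python, from plant import * gives the robot as it stands.
- The arm moves only by the tool jog_arm, never from a script. Its argument "targets" is a list of rows, each a list of 3 entries, a list of its own where there are three numbers: the shift along the tool's x, y, z in units of 25 mm (1.0 is 25 mm), then the turn, a rotation vector about the tool's x, y, z in units of 8 degrees (1.0 is 8 degrees), then the opening in per cent of the stroke, from 0 (shut) to 100 (fully open). A call has 1 to 8 rows; each row is the pose to reach, as a shift and turn from the pose commanded when the call began, along the tool's axes at that moment; what a row does not reach only later rows make up. A row lasts 1/8 s, in which the tool goes at most 62.5 mm and 10.7 degrees, less where a joint would pass 70% of its speed; a pose out of reach is approached as far as the arm can. A call with a gripper value outside its range is refused whole. The fingers move at their own pace and stop on an object; the grip force is fixed at half the most. Time passes only in rows, so rows that repeat a pose let the fingers close. It gives the time, the measured TCP pose, the force, the opening and the grip force at its end, in the units of the state.
- state(): the state, without advancing time (a new reading comes with each control period).
- grab_frame(name): name is "scene" or "top"; returns (picture, depth): 400x640x3 uint8, red, green, blue; 400x640 float32, m along the optical axis (not along the pixel's ray), 0 where there is no reading.
- camera_params(name): a dict with "fovy" (degrees; the focal length in pixels is half the picture's height over the tangent of half this angle, whatever the lens; pixels are square), "cx", "cy" (the principal point, pixels), "rvec" (rotation vector, rad) and "tvec" (3), from world to camera coordinates, as OpenCV has them. Camera axes: x right, y down, z forward; pixel columns grow to the right and rows downward; lengths in m; the calibration is good to about 2 mm. A picture is of the moment at which its call begins. camera_params takes no time and is no camera call.
- job_done(): hands the job in; it is judged then, once.
The state is a dict: "time": time; "joint_pos": joint angles; "joint_vel": joint speeds; "joint_efforts": joint torques, N m; "tool_pos": TCP position; "tool_rot": TCP orientation; "contact_force": force on the tool from outside, world axes, zero at the start; "ft_torque": the same for the moment, N m; "gripper_width": opening from 0.0 (shut) to 1.0 (fully open); "grasp_force": force on a finger pad.
Only numpy, scipy, OpenCV 4.12 (cv2) and the standard library are available. Lean on these libraries where they do the work, as an engineer would, in place of code of your own. Each camera call takes 0.05 s, during which the arm holds its last target. There are 200 camera calls.

### The job

The silencer has been pushed onto the barbed exhaust stub of the vacuum pump, but its hose clamp is still loose, part-way up the clear socket. Slide the clamp down the socket until it rests against the bead at the bottom, over the barbs, and only then turn its orange wing key clockwise (seen looking at the key) until the band is snug and the key stops turning. Then let go; leave the flask, the dropper bottle and the jar standing where they are.

Things in the scene. Friction and masses are not known exactly. Their poses are not given: they have to be found in the camera images.
- pump: vacuum pump fixed to the bench: blue motor, cream oil case, 235 x 105 mm, 130 high without its exhaust. Origin on the bench; x runs from the motor (end at -170 mm) to the oil case's front (+63 mm), z up. The exhaust leaves the top at x 35, y 0, z 122 mm and rises at 35 deg above level towards +x: brass barbs (28 to 60 mm along it) inside a clear socket 28 mm across, then a silencer 41 mm across (113 to 187 mm along)
- barb_seat (a point): where the middle of the band belongs: on the exhaust's centre line, 35 mm along it, over the barbs and just above the bead (34 mm across) at the socket's lower end, against which the clamp stops. Same axes as pump
- clamp_middle (a point): middle of the ring of the loose worm-drive clamp, a steel band 12 mm wide round the socket. Axes: x up along the exhaust (35 deg above level), y level to the pump's left, z square to both: up, leaning back 35 deg over the pump. Its worm housing (15 x 12.5 x 26 mm) is at y = -23.5 mm, the screw parallel to z; a rib keeps it on that side
- key_grip (a point): middle of the orange wing key on the clamp's screw: a plate 9 mm thick (its x), 26 wide (its y), 24 long (its z = screw axis, out of the key's free end, up and leaning back 35 deg over the pump). At y -23.5, z +38 mm from clamp_middle in that point's axes; the housing's end lies 25 mm below it, the socket's top 24 mm. x and y turn with the key
- clamp (a joint): how far the clamp has been slid down the socket, m: 0 at the top, 0.050 against the bead. It starts at 0 to 0.02, moves against about 3.5 N of friction and stays where it is left
- key (a joint): how far the screw has been turned clockwise (looking at the key's free end, down the screw), rad, 0 to 3.2; starts slack at 0.1 to 0.9; at 3.2 the band is snug and the screw stops. At 0 the key's x points along the exhaust. It turns against about 0.05 N m of friction and stays where it is left
- flask: stoppered conical glass flask, 68 mm across, 109 mm high, loose on the bench; origin under its middle, z up
- dropper: small white dropper bottle with a yellow cap, 27 mm across, 68 mm high, loose; origin under its middle, z up
- jar: white jar with a blue lid, 48 mm across, 78 mm high, loose; origin under its middle, z up

How it is judged:
By the outcome, as a careful person would: the job done as asked, in the order asked, and still so for the second after the job is handed in, with the robot touching nothing.
It also fails if it takes over 61 s, if anything falls off the work surface, if the arm or the gripper's body presses on something with over 40 N, if the wrist force passes 120 N, or if a joint passes its speed limit or range.

## Working session

There is one attempt and no reset: what is moved stays moved. The work goes in short steps, Python scripts to look and compute and a tool call to move; the robot and the scene stay as the last step left them, time stands still between calls to the robot, and variables do not carry over. Pictures are saved under pics/ and viewed, at most 10 in all, crops included, and the job is handed in when it is done.

Besides the shell and the picture viewer there is one more tool, called as name(argument=value, ...) on one line, values as JSON. jog_arm: Moves the arm, as the interface text tells. Its arguments: {"type":"object","properties":{"targets":{"type":"array"}},"required":["targets"]}

```bash
mkdir -p pics; cat > h.py <<'E'
from plant import *
import numpy as np, cv2
from scipy.spatial.transform import Rotation as R
def cam(n):
    p=camera_params(n); f=200/np.tan(np.radians(p["fovy"])/2)
    return f,p["cx"],p["cy"],R.from_rotvec(np.ravel(p["rvec"])).as_matrix(),np.ravel(p["tvec"])
def cloud(n,d):
    f,cx,cy,M,t=cam(n); v,u=np.mgrid[0:400,0:640]
    return (np.stack([(u-cx)/f*d,(v-cy)/f*d,d],-1)-t)@M
def proj(n,P):
    f,cx,cy,M,t=cam(n); c=np.atleast_2d(P)@M.T+t
    return np.c_[f*c[:,0]/c[:,2]+cx,f*c[:,1]/c[:,2]+cy]
def grab(n,tag):
    im,d=grab_frame(n); np.savez(f"pics/{tag}.npz",im=im,d=d); cv2.imwrite(f"pics/{tag}.png",im[:,:,::-1]); return im,d
E
python3 - <<'E'
from h import *
for n in("scene","top"):
    im,d=grab(n,n+"0"); print(camera_params(n))
print(state())
E
```

```text
{'fovy': 50.69559598934875, 'cx': 323.66383303756606, 'cy': 194.65291607082116, 'rvec': array([ 1.41403595,  1.9978039 , -0.95234629]), 'tvec': array([ 0.20936903, -0.25599052,  1.32653362])}
{'fovy': 46.8863229215487, 'cx': 326.39267309275516, 'cy': 199.9884720919838, 'rvec': array([ 2.19783099, -2.13406631,  0.14737377]), 'tvec': array([-0.0161541 ,  0.64836938,  0.90326045])}
{'time': 0.1, 'joint_pos': array([ 1.09502436e+00,  5.33076552e-02,  1.61415228e+00, -1.25752534e-05,
        1.47598036e+00, -1.19027830e-01]), 'joint_vel': array([-4.17825525e-04,  9.88435854e-05, -3.12639960e-03, -1.03172246e-03,
       -1.52293350e-04, -6.52566976e-04]), 'joint_efforts': array([ 4.98746540e-04, -3.94898951e+01, -3.71365285e+01, -1.28143993e-04,
        3.86243555e-03,  7.04469443e-06]), 'tool_pos': array([0.21800701, 0.58510193, 0.2047782 ]), 'tool_rot': array([-2.64727961e-04,  1.77427040e-01,  9.84133524e-01, -8.85100615e-04]), 'contact_force': array([-0.0870768 , -0.41841013,  0.44510262]), 'ft_torque': array([ 0.03932171, -0.0317037 ,  0.0048793 ]), 'grasp_force': 0.0, 'gripper_width': 1.0005314912526198}
```

View pics/scene0.png

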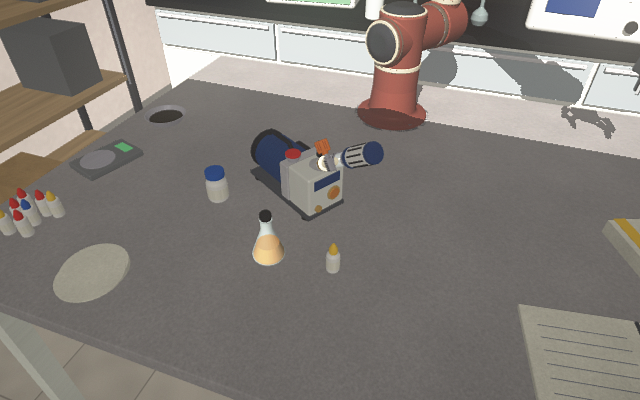

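View pics/top0.png

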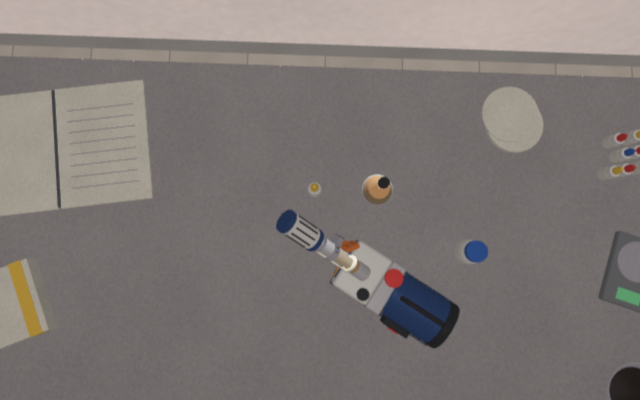

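The scene view shows the pump with its orange key at (322,147) and its silencer at (362,155). In the top view the key is at (349,245), the silencer runs (287,222)–(320,240), the dropper is at (314,188), the flask at (377,188) and the jar at (476,251). Next I fit the silencer and key to the depth data.

```bash
cat > fit.py <<'E'
from h import *
from scipy.optimize import least_squares
a=np.radians(35)
def axes(yaw):
    Rz=R.from_euler('z',yaw).as_matrix()
    ex=Rz@[np.cos(a),0,np.sin(a)]; ey=Rz@[0,1,0]; return Rz,np.stack([ex,ey,np.cross(ex,ey)],1)
def sil(p,P):
    Rz,E=axes(p[2]); o=np.array([p[0],p[1],0])+Rz@[.035,0,.122]
    q=(P-o)@E; r=np.hypot(q[:,1],q[:,2])-.0205; l=abs(q[:,0]-.150)-.037
    return np.where((r>0)&(l>0),np.hypot(r,l),np.maximum(r,l))
def box(q,h):
    d=abs(q)-h; return np.linalg.norm(np.maximum(d,0),axis=1)+np.minimum(d.max(1),0)
def pose(p,s,k):
    Rz,E=axes(p[2]); o=np.array([p[0],p[1],0])+Rz@[.035,0,.122]
    cm=o+E@[.085-s,0,0]; kg=cm+E@[0,-.0235,.038]
    return o,E,cm,kg,E@R.from_euler('z',-k).as_matrix()
def orange(im):
    h=cv2.cvtColor(im,cv2.COLOR_RGB2HSV); return (h[...,0]>3)&(h[...,0]<16)&(h[...,1]>170)&(h[...,2]>100)
E
python3 - <<'E'
from fit import *
C={};I={}
for n in("scene","top"):
    z=np.load(f"pics/{n}0.npz"); C[n]=cloud(n,z["d"]); I[n]=z["im"]
    print(n,"depth valid",(z["d"]>0).mean())
T=C["top"]
for nm,(u,v) in dict(drop=(314,188),flask=(384,183),jar=(476,251),siltip=(287,222),key=(349,245)).items(): print(nm,T[v,u].round(3))
d=C["scene"]
for nm,(u,v) in dict(drop=(333,248),flask=(265,216),jar=(215,172),sil=(362,155),key=(322,147)).items(): print(nm,d[v,u].round(3))
m0,m1=T[320,440],T[222,287]; yaw=np.arctan2(*(m1-m0)[1::-1]); print("yaw0",yaw)
c=np.array([*T[231,303][:2]]); p=np.array([*(c-(.035+.15*np.cos(a))*np.array([np.cos(yaw),np.sin(yaw)])),yaw])
P=np.concatenate([C[n].reshape(-1,3)[(z:=np.load(f"pics/{n}0.npz")["d"].ravel())>0] for n in C])
for tol in (.03,.02,.012,.008,.006,.006,.006):
    Rz,E=axes(p[2]); o=np.array([p[0],p[1],0])+Rz@[.035,0,.122]; q=(P-o)@E
    S=P[(abs(sil(p,P))<tol)&(q[:,0]>.118)]
    r=least_squares(sil,p,args=(S,),loss='soft_l1',f_scale=.002); p=r.x
print("pump",p,len(S),"rms",np.sqrt(np.mean(r.fun**2)))
# orange
K=[]
for n in C:
    m=orange(I[n]); k=C[n][m]; k=k[np.linalg.norm(k-pose(p,.01,0)[3],axis=1)<.045]; print(n,len(k),k.mean(0)); K.append(k)
np.savez("pump.npz",p=p)
k=np.concatenate(K)
for s0 in(.0,.01,.02):
  for k0 in(.1,.5,.9):
    f=lambda x:box((k-pose(p,*x)[3])@pose(p,*x)[4],[.0045,.013,.012])
    r=least_squares(f,[s0,k0],loss='soft_l1',f_scale=.002,diff_step=1e-3); print(r.x,r.cost)
print(((k-pose(p,0,0)[3])@pose(p,0,0)[1]).mean(0))
x=r.x; o,E,cm,kg,Kx=pose(p,*x); print("cm",cm,"kg",kg,"E",E.round(3).tolist())
for n in C: print(n,proj(n,np.array([kg,cm,o,o+.187*E[:,0]])).round(0).tolist())
big=cv2.resize(I["scene"][100:220,240:400],None,fx=5,fy=5,interpolation=cv2.INTER_CUBIC)
cv2.imwrite("pics/c1.png",big[:,:,::-1])
E
```

```text
scene depth valid 0.9960546875
top depth valid 0.995984375
drop [0.669 0.029 0.065]
flask [ 0.676 -0.105  0.11 ]
jar [ 0.553 -0.288  0.083]
siltip [0.587 0.067 0.242]
key [ 0.554 -0.035  0.202]
drop [0.677 0.031 0.064]
flask [ 0.683 -0.1    0.109]
jar [ 0.558 -0.283  0.079]
sil [0.6   0.054 0.226]
key [ 0.555 -0.034  0.196]
yaw0 1.0407424707322006
pump [ 0.4928017  -0.0863444   1.02204846] 1941 rms 0.0013754610135177491
scene 63 [ 0.55568436 -0.03194247  0.19435251]
top 116 [ 0.55293466 -0.03490778  0.20370817]
[0.00920144 0.64406414] 0.00014738566844249419
[2.22570750e-06 6.36535724e-01] 0.0002879977737062821
[2.24292334e-06 6.36526969e-01] 0.00028799777617226775
[0.00920144 0.64406413] 0.00014738566844295454
[0.00920144 0.64406403] 0.00014738566844758167
[0.00943552 0.68311485] 0.00014736262520175352
[0.00920144 0.64406403] 0.00014738566844766006
[0.00920144 0.64406402] 0.00014738566844785413
[0.00943552 0.68311485] 0.00014736262520175362
[-0.00590808 -0.00125509  0.00234676]
cm [ 0.54334598 -0.00367245  0.165342  ] kg [ 0.55202651 -0.0345263   0.19646978] E [[0.427, -0.853, -0.299], [0.699, 0.522, -0.489], [0.574, 0.0, 0.819]]
scene [[322.0, 146.0], [339.0, 160.0], [319.0, 165.0], [375.0, 153.0]]
top [[349.0, 246.0], [330.0, 251.0], [357.0, 270.0], [283.0, 220.0]]
```

View pics/c1.png

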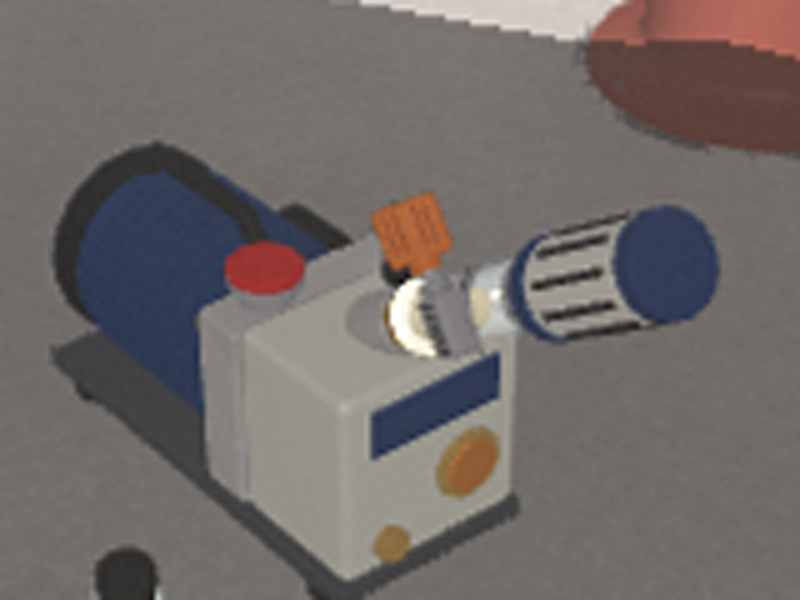

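The crop shows the orange wing key at (410,235), the band next to the bright barbs at about (450,315), and the housing below the key. That agrees with the fit: slide about 9 mm, key angle about 0.65 rad. Next I plan the approach and choose which way round to hold the wrist.

```bash
cat > plan.py <<'E'
from fit import *
p=np.load("pump.npz")["p"]
def toolR(k,flip=1):   # tool z=-screw axis, tool y = +-key x
    Kx=pose(p,0,k)[4]; z=-Kx[:,2]; y=flip*Kx[:,0]; return np.stack([np.cross(y,z),y,z],1)
def jog(Rt,tcp,fromR=None,fromp=None):
    s=state(); q=s["tool_rot"]
    R0=R.from_quat([*q[1:],q[0]]).as_matrix() if fromR is None else fromR
    p0=s["tool_pos"] if fromp is None else fromp
    return (R0.T@(tcp-p0)/.025).round(2).tolist(), (np.degrees(R.from_matrix(R0.T@Rt).as_rotvec())/8).round(2).tolist()
def grasp_tcp(s,out,k=.65): # grasp point 'out' m beyond key centre along screw axis -> TCP
    o,E,cm,kg,_=pose(p,s,k); return kg+E[:,2]*(out-.019)
E
python3 - <<'E'
from plan import *
ry=lambda t:R.from_euler('y',t).as_matrix(); rz=lambda t:R.from_euler('z',t).as_matrix()
fk=lambda q:rz(q[0])@ry(q[1])@rz(q[2])@ry(q[3])@rz(q[4])
q=state()["joint_pos"]; w=state()["tool_rot"]
print(fk([q[0],q[1]+q[2],*q[3:]]).round(3), R.from_quat([*w[1:],w[0]]).as_matrix().round(3))
for fl in(1,-1):
  for q23 in(1.4,1.7):
    for q1 in (-.25,-.1):
      M=ry(-q23)@rz(-q1)@toolR(.65,fl); e=R.from_matrix(M).as_euler('ZYZ'); print(fl,q23,q1,e.round(2))
  t=grasp_tcp(.0092,.12); print("standoff",t,jog(toolR(.65,fl),t))
E
```

```text
[[-0.349 -0.937 -0.001]
 [-0.937  0.349 -0.002]
 [ 0.002  0.    -1.   ]] [[-0.937  0.349 -0.001]
 [ 0.349  0.937 -0.002]
 [ 0.    -0.002 -1.   ]]
1 1.4 -0.25 [0.58 1.54 0.99]
1 1.4 -0.1 [0.55 1.46 1.12]
1 1.7 -0.25 [0.61 1.29 0.82]
1 1.7 -0.1 [0.58 1.21 0.95]
standoff [ 0.5219091  -0.08378736  0.27933923] ([-20.73, -20.83, -2.95], [-4.4, 1.03, 5.84])
-1 1.4 -0.25 [ 0.58  1.54 -2.15]
-1 1.4 -0.1 [ 0.55  1.46 -2.02]
-1 1.7 -0.25 [ 0.61  1.29 -2.32]
-1 1.7 -0.1 [ 0.58  1.21 -2.19]
standoff [ 0.5219091  -0.08378736  0.27933923] ([-20.73, -20.83, -2.95], [-1.25, -5.35, -15.84])
```

jog_arm(targets=[[[0,0,-7.5],[0,0,0],50],[[0,0,-7.5],[0,0,0],50],[[0,0,-7.5],[0,0,0],50],[[-20.7,-20.8,-7.5],[-4.4,1.0,5.8],50],[[-20.7,-20.8,-7.5],[-4.4,1.0,5.8],50],[[-20.7,-20.8,-7.5],[-4.4,1.0,5.8],50],[[-20.7,-20.8,-7.5],[-4.4,1.0,5.8],50],[[-20.7,-20.8,-7.5],[-4.4,1.0,5.8],50]])

```text
time: 1.1
tool_pos: [0.3475, 0.2997, 0.3933]
tool_rot: [-0.012, 0.51, 0.813, 0.279]
contact_force: [1.2, -1.2, 0.0]
gripper_width: 0.497
grasp_force: 0.0
```

```bash
python3 - <<'E'
from plan import *
print(state()["joint_pos"].round(2),jog(toolR(.65),grasp_tcp(.0092,.18)))
E
```

```text
[ 0.29 -0.8   2.03  0.38  1.49 -0.11] ([-17.38, -1.25, -3.85], [-0.33, 0.09, 0.52])
```

jog_arm(targets=[[[-17.4,-1.2,-3.8],[-0.3,0,0.5],50],[[-17.4,-1.2,-3.8],[-0.3,0,0.5],50],[[-17.4,-1.2,-3.8],[-0.3,0,0.5],50],[[-17.4,-1.2,-3.8],[-0.3,0,0.5],50],[[-17.4,-1.2,-3.8],[-0.3,0,0.5],50],[[-17.4,-1.2,-3.8],[-0.3,0,0.5],50],[[-17.4,-1.2,-3.8],[-0.3,0,0.5],50],[[-17.4,-1.2,-3.8],[-0.3,0,0.5],50]])

```text
time: 2.1
tool_pos: [0.5069, -0.1136, 0.3261]
tool_rot: [-0.014, 0.54, 0.789, 0.294]
contact_force: [0.1, 0.5, -0.6]
gripper_width: 0.497
grasp_force: 0.0
```

```bash
python3 - <<'E'
from plan import *
print(state()["joint_pos"].round(2),jog(toolR(.65),grasp_tcp(.0092,.05)))
E
```

```text
[-0.71 -0.31  1.83  0.59  1.7  -1.03] ([0.15, -0.0, 5.09], [-0.07, 0.08, -0.0])
```

jog_arm(targets=[[[0.15,0,2.5],[-0.1,0.1,0],50],[[0.15,0,4.0],[-0.1,0.1,0],50],[[0.15,0,5.0],[-0.1,0.1,0],50],[[0.15,0,5.0],[-0.1,0.1,0],50]])

```text
time: 2.6
tool_pos: [0.541, -0.0458, 0.2249]
tool_rot: [-0.016, 0.535, 0.789, 0.303]
contact_force: [-0.1, -0.7, 0.5]
gripper_width: 0.503
grasp_force: 0.0
```

```bash
python3 - <<'E'
from plan import *
im,d=grab("scene","s1"); im2,d2=grab("top","t1")
print(jog(toolR(.65),grasp_tcp(.0092,.003)))
c=lambda i,v,u:cv2.resize(i[v:v+100,u:u+100],(400,400),interpolation=cv2.INTER_CUBIC)
cv2.imwrite("pics/c2.png",np.hstack([c(im,95,275),c(im2,195,300)])[:,:,::-1])
for n,i,dd in(("scene",im,d),("top",im2,d2)):
    k=cloud(n,dd)[orange(i)]; k=k[np.linalg.norm(k-pose(p,.009,0)[3],axis=1)<.04]
    print(n,len(k),((k-pose(p,.0092,0)[3])@pose(p,0,0)[1]).mean(0).round(4) if len(k) else "")
E
```

```text
([-0.15, -0.12, 2.04], [0.04, -0.01, 0.05])
scene 111 [ 0.0019 -0.002  -0.0014]
top 118 [ 0.0041 -0.0009  0.0057]
```

View pics/c2.png

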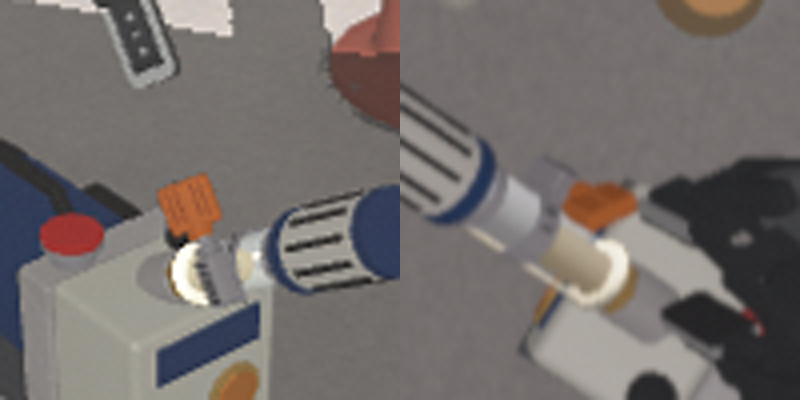

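```bash
python3 - <<'E'
from plan import *
s=state(); t=s["tool_pos"]; q=s["tool_rot"]; M=R.from_quat([*q[1:],q[0]]).as_matrix()
_,E,cm,kg,Kx=pose(p,.0092,.65)
print(camera_params("top")["fovy"],s["time"])
for n in("scene","top"):
    z=np.load(f"pics/{n[0]}1.npz")
    print(n,"tcp+-y",proj(n,np.array([t,t+M@[0,.021,-.007],t-M@[0,.021,.007]])).round(0).tolist(),"key",proj(n,kg).round(0).tolist())
C=cloud("top",np.load("pics/t1.npz")["d"])
for u,v in((367,244),(372,274)): print(C[v,u].round(3),(M.T@(C[v,u]-t)).round(3))
C=cloud("scene",np.load("pics/s1.npz")["d"])
for u,v in((312,110),(316,105)): print(C[v,u].round(3),(M.T@(C[v,u]-t)).round(3))
for n in("s","t"):
    z=np.load(f"pics/{n}1.npz");C=cloud({"s":"scene","t":"top"}[n],z["d"]);k=C[orange(z["im"])];k=k[np.linalg.norm(k-kg,axis=1)<.04]
    f=lambda x:box((k-pose(p,*x)[3])@pose(p,*x)[4],[.0045,.013,.012])
    for x0 in([.005,.4],[.012,.7]): r=least_squares(f,x0,loss='soft_l1',f_scale=.002,diff_step=1e-3); print(n,r.x,r.cost)
E
```

```text
46.8863229215487 2.7
scene tcp+-y [[318.0, 128.0], [316.0, 125.0], [317.0, 124.0]] key [[322.0, 146.0]]
top tcp+-y [[358.0, 252.0], [358.0, 242.0], [363.0, 265.0]] key [[349.0, 246.0]]
[ 0.554 -0.056  0.283] [ 0.007  0.034 -0.046]
[ 0.509 -0.068  0.256] [ 0.007 -0.02  -0.043]
[ 0.557 -0.053  0.271] [ 0.004  0.031 -0.034]
[ 0.544 -0.05   0.275] [ 0.014  0.022 -0.04 ]
s [0.00677245 0.13353658] 0.0001825957628094815
s [0.01112043 0.72902661] 9.212839617015791e-05
t [0.0085168  0.60392367] 5.994145259826241e-05
t [0.0085168  0.60392387] 5.994145259951399e-05
```

The left crop (scene) shows one finger at (150,60), above the key at (190,205). The right crop (top) shows the open fingers at (680,195) and (690,310), lined up on the key at (600,205). The refit agrees, so I advance.

jog_arm(targets=[[[-0.1,-0.1,0.8],[0,0,0],50],[[-0.1,-0.1,1.5],[0,0,0],50],[[-0.1,-0.1,2.0],[0,0,0],50],[[-0.1,-0.1,2.0],[0,0,0],50]])

```text
time: 3.2
tool_pos: [0.5561, -0.0256, 0.1832]
tool_rot: [-0.014, 0.535, 0.788, 0.303]
contact_force: [1.0, 0.5, -0.4]
gripper_width: 0.494
grasp_force: 0.0
```

```bash
python3 - <<'E'
from plan import *
im,d=grab("scene","s2"); im2,d2=grab("top","t2")
print(jog(toolR(.65),grasp_tcp(.0092,.003)))
c=lambda i,v,u:cv2.resize(i[v:v+80,u:u+80],(400,400),interpolation=cv2.INTER_CUBIC)
cv2.imwrite("pics/c3.png",np.hstack([c(im,105,285),c(im2,205,310)])[:,:,::-1])
E
```

```text
([-0.03, -0.01, 0.03], [0.04, -0.01, 0.05])
```

View pics/c3.png

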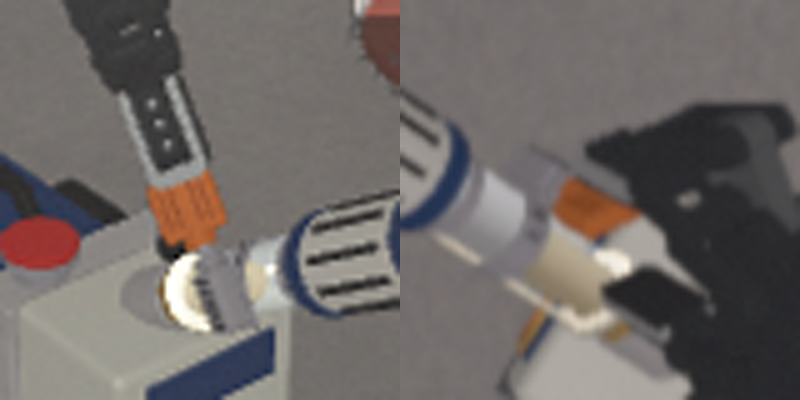

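The left crop shows the near fingertip ending at about (185,180), right at the key's free edge, so the fingers sit shallower than expected. I'll measure the tip in tool axes before closing.

```bash
python3 - <<'E'
from plan import *
s=state(); t=s["tool_pos"]; q=s["tool_rot"]; M=R.from_quat([*q[1:],q[0]]).as_matrix()
z=np.load("pics/s2.npz"); L=(cloud("scene",z["d"])-t)@M
for v in range(125,156,2): print(v,[tuple((L[v,u]*1000).round(0).astype(int)) for u in(318,321,324)],z["im"][v,321])
_,E,cm,kg,_=pose(p,.0092,.65); print("key in tool",((kg-t)@M*1000).round(1), "cam dir",M.T@(-cam("scene")[3].T@cam("scene")[4]-t))
z=np.load("pics/t2.npz"); L=(cloud("top",z["d"])-t)@M
for n,im in(("scene",np.load("pics/s2.npz")["im"]),("top",z["im"])):
    D=np.load("pics/%s2.npz"%n[0])["d"]; L=(cloud(n,D)-t)@M; k=L[orange(im)&(np.linalg.norm(L-(kg-t)@M,axis=2)<.04)]
    print(n,"orange in tool min/max",(np.percentile(k,[5,95],axis=0)*1000).round(0).tolist())
    f=L[(abs(L[...,0])<.008)&(abs(L[...,1])>.012)&(abs(L[...,1])<.045)&(L[...,2]>-.05)&(im.max(2)<110)]
    print(n,"dark pts max z",[ (len(g),(np.percentile(g[:,2],[50,90,98])*1000).round(0)) for g in (f[f[:,1]>0],f[f[:,1]<0]) if len(g)])
E
```

```text
125 [(np.int64(8), np.int64(31), np.int64(-55)), (np.int64(13), np.int64(29), np.int64(-53)), (np.int64(-8), np.int64(-470), np.int64(-46))] [135 137 134]
127 [(np.int64(6), np.int64(32), np.int64(-52)), (np.int64(11), np.int64(26), np.int64(-50)), (np.int64(-9), np.int64(-457), np.int64(-41))] [159 160 159]
129 [(np.int64(5), np.int64(35), np.int64(-49)), (np.int64(10), np.int64(28), np.int64(-47)), (np.int64(12), np.int64(-23), np.int64(-44))] [151 150 149]
131 [(np.int64(4), np.int64(33), np.int64(-45)), (np.int64(9), np.int64(29), np.int64(-43)), (np.int64(11), np.int64(-23), np.int64(-40))] [96 96 95]
133 [(np.int64(2), np.int64(26), np.int64(-42)), (np.int64(8), np.int64(34), np.int64(-40)), (np.int64(13), np.int64(29), np.int64(-38))] [55 54 55]
135 [(np.int64(1), np.int64(31), np.int64(-39)), (np.int64(6), np.int64(30), np.int64(-37)), (np.int64(11), np.int64(29), np.int64(-35))] [56 55 56]
137 [(np.int64(0), np.int64(35), np.int64(-35)), (np.int64(5), np.int64(32), np.int64(-33)), (np.int64(10), np.int64(26), np.int64(-31))] [89 89 88]
139 [(np.int64(-2), np.int64(29), np.in
[... 1002 characters left out ...]
9 100  57]
153 [(np.int64(-13), np.int64(2), np.int64(-6)), (np.int64(-17), np.int64(-112), np.int64(4)), (np.int64(-2), np.int64(3), np.int64(-2))] [93 63 46]
155 [(np.int64(-25), np.int64(-109), np.int64(5)), (np.int64(-18), np.int64(-106), np.int64(7)), (np.int64(-4), np.int64(-2), np.int64(2))] [32 33 34]
key in tool [ -0.6  -0.1 -15.4] cam dir [ 0.05763607  0.80574164 -0.05937026]
scene orange in tool min/max [[-12.0, -0.0, -23.0], [10.0, 5.0, -3.0]]
scene dark pts max z [(65, array([-41., -34., -32.])), (1, array([216., 216., 216.]))]
top orange in tool min/max [[-3.0, -1.0, -29.0], [10.0, 6.0, -6.0]]
top dark pts max z [(45, array([-42., -35., -33.])), (61, array([-40., -33., -31.]))]
```

The visible tips are about 28 mm behind the reported TCP, not the roughly 7 mm expected. I trust the relative measurement, so I advance 14 mm more and re-measure.

jog_arm(targets=[[[0,0,0.3],[0,0,0],50],[[0,0,0.55],[0,0,0],50],[[0,0,0.55],[0,0,0],30],[[0,0,0.55],[0,0,0],30]])

```text
time: 3.8
tool_pos: [0.5606, -0.0194, 0.1727]
tool_rot: [-0.013, 0.535, 0.788, 0.303]
contact_force: [0.5, -0.1, 0.3]
gripper_width: 0.297
grasp_force: 0.0
```

```bash
cat > tip.py <<'E'
from plan import *
def tip(tag):
    s=state(); t=s["tool_pos"]; q=s["tool_rot"]; M=R.from_quat([*q[1:],q[0]]).as_matrix()
    for n in("scene","top"):
        im,d=grab(n,n[0]+tag); L=(cloud(n,d)-t)@M*1000; near=np.linalg.norm(L,axis=2)<60
        k=L[orange(im)&near]; print(n,len(k),"orange",np.percentile(k,[3,50,97],axis=0).round(0).tolist() if len(k) else "")
        f=L[near&~orange(im)&(abs(L[...,0])<8)&(abs(L[...,1])>6)&(abs(L[...,1])<40)&(L[...,2]<5)]
        for g in(f[f[:,1]>0],f[f[:,1]<0]):
            if len(g): print("  finger",len(g),"y",np.percentile(g[:,1],[5,95]).round(0),"z",np.percentile(g[:,2],[50,95,99]).round(0))
    return s
E
python3 -c "
from tip import *
s=tip('3'); print(s['gripper_width'],s['contact_force'],s['tool_pos'])"
```

```text
scene 49 orange [[-13.0, 0.0, -37.0], [-3.0, 3.0, -21.0], [9.0, 5.0, -16.0]]
  finger 136 y [ 7. 27.] z [-40.  -3.   3.]
  finger 1 y [-14. -14.] z [-6. -6. -6.]
top 43 orange [[1.0, -2.0, -43.0], [8.0, 3.0, -39.0], [10.0, 6.0, -26.0]]
  finger 75 y [ 7. 29.] z [-39.   3.   4.]
  finger 177 y [-38. -10.] z [-27.  -1.   2.]
0.2974245065359656 [ 0.47249438 -0.05930469  0.30511897] [ 0.56064101 -0.01942211  0.17273125]
```

```bash
python3 -c "
from h import *
im=np.load('pics/s3.npz')['im'];im2=np.load('pics/t3.npz')['im']
c=lambda i,v,u:cv2.resize(i[v:v+80,u:u+80],(400,400),interpolation=cv2.INTER_CUBIC)
cv2.imwrite('pics/c4.png',np.hstack([c(im,105,285),c(im2,205,310)])[:,:,::-1])"
```

```text
(no output)
```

View pics/c4.png

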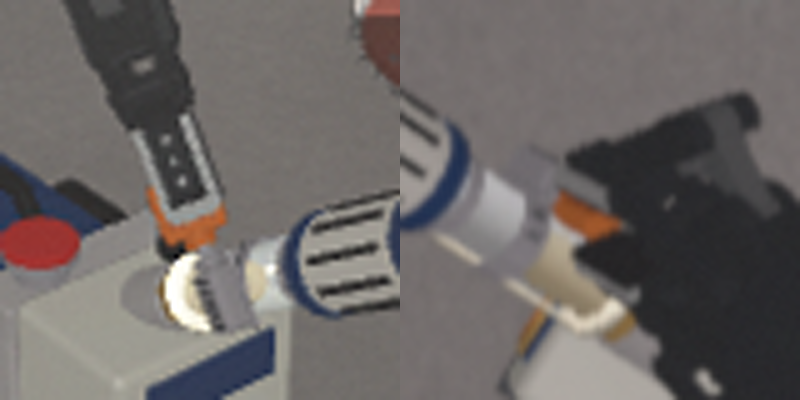

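The left crop shows the finger covering the upper half of the key, tip at (195,222). In the right crop the fingers straddle the key at (590,215). I advance 6 mm more and close.

jog_arm(targets=[[[0,0,0.22],[0,0,0],30],[[0,0,0.22],[0,0,0],0],[[0,0,0.22],[0,0,0],0],[[0,0,0.22],[0,0,0],0],[[0,0,0.22],[0,0,0],0],[[0,0,0.22],[0,0,0],0]])

```text
time: 4.65
tool_pos: [0.5618, -0.0166, 0.1677]
tool_rot: [-0.014, 0.536, 0.788, 0.302]
contact_force: [-3.1, -0.2, -1.6]
gripper_width: 0.089
grasp_force: 59.3
```

```bash
python3 -c "
from plan import *
s=state(); q=s['tool_rot'];M=R.from_quat([*q[1:],q[0]]).as_matrix();E=axes(p[2])[1]
print(s['joint_pos'].round(2),s['contact_force']@E,s['tool_pos'])
print('slide 41mm in tool units',(M.T@(-E[:,0]*.041)/.025).round(3),'unit',(M.T@-E[:,0]).round(3), 'screw axis in tool',(M.T@-E[:,2]).round(3))
im,d=grab('scene','s4')
"
```

```text
[-0.49 -0.18  1.99  0.63  1.34 -1.02] [-2.37751772  2.53968308 -0.23429155] [ 0.56175452 -0.01661995  0.16771445]
slide 41mm in tool units [-0.985 -1.311 -0.007] unit [-0.601 -0.8   -0.004] screw axis in tool [-0.002 -0.004  1.   ]
```

jog_arm(targets=[[[-0.15,-0.2,0],[0,0,0],0],[[-0.3,-0.4,0],[0,0,0],0],[[-0.45,-0.6,0],[0,0,0],0],[[-0.6,-0.8,0],[0,0,0],0],[[-0.75,-1.0,0],[0,0,0],0],[[-0.87,-1.15,0],[0,0,0],0],[[-0.87,-1.15,0],[0,0,0],0],[[-0.87,-1.15,0],[0,0,0],0]])

```text
time: 5.7
tool_pos: [0.5468, -0.0413, 0.1475]
tool_rot: [-0.014, 0.535, 0.788, 0.303]
contact_force: [-3.2, 4.1, -0.6]
gripper_width: 0.09
grasp_force: 59.1
```

```bash
cat > f.py <<'E'
from plan import *
s=state(); q=s['tool_rot'];M=R.from_quat([*q[1:],q[0]]).as_matrix();E=axes(p[2])[1]
print('F exhaust axes',(s['contact_force']@E).round(1),'T',(s['ft_torque']@E).round(2),'slid mm',((s['tool_pos']-[.56175,-.01662,.16771])@E*1000).round(1),'w',s['gripper_width'],'q',s['joint_pos'].round(2), 'key-turn deg',np.degrees(R.from_matrix(toolR(.65).T@M).as_rotvec()).round(1))
E
python3 f.py
```

```text
F exhaust axes [ 1.2  4.9 -1.5] T [ 0.87 -0.03 -0.02] slid mm [-35.2  -0.1  -0. ] w 0.08987411211491571 q [-0.55 -0.17  2.02  0.64  1.34 -1.09] key-turn deg [-0.3  0.2 -0.4]
```

jog_arm(targets=[[[-0.05,-0.06,0],[0,0,0],0],[[-0.1,-0.13,0],[0,0,0],0],[[-0.1,-0.13,0],[0,0,0],0],[[-0.1,-0.13,0],[0,0,0],0]])

```text
time: 6.2
tool_pos: [0.5452, -0.044, 0.1453]
tool_rot: [-0.014, 0.535, 0.788, 0.303]
contact_force: [-3.5, 4.5, -0.6]
gripper_width: 0.09
grasp_force: 59.2
```

```bash
python3 f.py
```

```text
F exhaust axes [ 1.3  5.3 -1.7] T [ 0.87 -0.12  0.01] slid mm [-39.1  -0.2  -0. ] w 0.08964054770139526 q [-0.56 -0.17  2.02  0.64  1.34 -1.1 ] key-turn deg [-0.3  0.2 -0.4]
```

jog_arm(targets=[[[-0.05,-0.06,0],[0,0,0],0],[[-0.07,-0.1,0],[0,0,0],0],[[-0.07,-0.1,0],[0,0,0],0]])

```text
time: 6.58
tool_pos: [0.5448, -0.0446, 0.1449]
tool_rot: [-0.014, 0.535, 0.788, 0.306]
contact_force: [1.3, 10.3, 1.5]
gripper_width: 0.093
grasp_force: 58.9
```

```bash
python3 f.py
```

```text
F exhaust axes [ 8.6  4.3 -4.2] T [ 0.84 -1.32  0.02] slid mm [-39.9  -0.1   0.1] w 0.09262357965131111 q [-0.56 -0.17  2.03  0.64  1.34 -1.11] key-turn deg [-0.5  0.3 -0.4]
```

The clamp has stopped on the bead: 39.9 mm travelled and force rising. Now I turn the key.

jog_arm(targets=[[[0,0,0],[0,0,0.8],0],[[0,0,0],[0,0,1.6],0],[[0,0,0],[0,0,2.4],0],[[0,0,0],[0,0,3.2],0],[[0,0,0],[0,0,4.0],0],[[0,0,0],[0,0,4.8],0],[[0,0,0],[0,0,5.6],0],[[0,0,0],[0,0,5.6],0]])

```text
time: 7.58
tool_pos: [0.5469, -0.045, 0.1457]
tool_rot: [-0.127, 0.795, 0.524, 0.279]
contact_force: [9.0, 12.5, -1.7]
gripper_width: 0.09
grasp_force: 58.3
```

```bash
python3 f.py
```

```text
F exhaust axes [ 11.7  -1.2 -10.2] T [-0.38 -1.69  0.  ] slid mm [-38.8  -2.1   0.3] w 0.09000765299551458 q [-0.56 -0.17  2.02  0.64  1.34 -0.33] key-turn deg [-0.7  0.5 44.4]
```

jog_arm(targets=[[[0,0,0],[0,0,0.8],0],[[0,0,0],[0,0,1.6],0],[[0,0,0],[0,0,2.4],0],[[0,0,0],[0,0,3.2],0],[[0,0,0],[0,0,4.0],0],[[0,0,0],[0,0,4.8],0],[[0,0,0],[0,0,5.6],0],[[0,0,0],[0,0,5.6],0]])

```text
time: 8.57
tool_pos: [0.5484, -0.0467, 0.1455]
tool_rot: [-0.222, 0.935, 0.18, 0.211]
contact_force: [17.0, 9.1, -5.7]
gripper_width: 0.092
grasp_force: 58.2
```

```bash
python3 f.py
```

```text
F exhaust axes [ 10.3  -9.7 -14.2] T [-1.66 -1.34 -0.05] slid mm [-39.4  -4.3   0.5] w 0.09171436814058766 q [-0.56 -0.16  2.02  0.64  1.33  0.46] key-turn deg [-0.9  0.6 89.2]
```

jog_arm(targets=[[[0.05,0.06,0.06],[0,0,0.8],0],[[0.05,0.06,0.06],[0,0,1.6],0],[[0.05,0.06,0.06],[0,0,2.4],0],[[0.05,0.06,0.06],[0,0,3.2],0],[[0.05,0.06,0.06],[0,0,4.0],0],[[0.05,0.06,0.06],[0,0,4.8],0],[[0.05,0.06,0.06],[0,0,5.6],0],[[0.05,0.06,0.06],[0,0,5.6],0]])

```text
time: 9.57
tool_pos: [0.549, -0.0486, 0.1442]
tool_rot: [-0.283, 0.934, -0.189, 0.109]
contact_force: [5.2, 0.6, 0.5]
gripper_width: 0.086
grasp_force: 60.1
```

```bash
python3 f.py
```

```text
F exhaust axes [ 2.9 -4.1 -1.5] T [-0.56 -0.03 -0.02] slid mm [-41.3  -5.7   0.2] w 0.08572266216406073 q [-0.56 -0.16  2.02  0.64  1.33  1.24] key-turn deg [ -0.6   0.6 134. ]
```

jog_arm(targets=[[[0,0,0],[0,0,0.5],0],[[0,0,0],[0,0,1.0],0],[[0,0,0],[0,0,1.5],0],[[0,0,0],[0,0,2.0],0],[[0,0,0],[0,0,2.0],0],[[0,0,0],[0,0,2.0],0]])

```text
time: 10.32
tool_pos: [0.5484, -0.0493, 0.1436]
tool_rot: [-0.294, 0.899, -0.315, 0.069]
contact_force: [4.6, -3.8, -2.4]
gripper_width: 0.09
grasp_force: 63.1
```

```bash
python3 f.py
```

```text
F exhaust axes [-2.1 -5.9 -1.5] T [-0.88  0.59  0.95] slid mm [-42.4  -5.6   0.2] w 0.09035957381473311 q [-0.56 -0.16  2.02  0.64  1.33  1.51] key-turn deg [ -0.6   0.5 149.8]
```

Torque about the screw jumped to 0.95 N m, so the key is at its stop. I release and back out along the screw axis.

jog_arm(targets=[[[0,0,0],[0,0,0],30],[[0,0,0],[0,0,0],30],[[0,0,0],[0,0,0],30],[[0,0,-1],[0,0,0],30],[[0,0,-3],[0,0,0],30],[[0,0,-5],[0,0,0],30],[[0,0,-7],[0,0,0],30],[[0,0,-7],[0,0,0],30]])

```text
time: 11.32
tool_pos: [0.494, -0.1356, 0.2893]
tool_rot: [-0.295, 0.899, -0.316, 0.068]
contact_force: [-1.0, 0.4, 0.2]
gripper_width: 0.3
grasp_force: 0.0
```

```bash
python3 - <<'E'
from plan import *
s=state(); print(s["gripper_width"],s["contact_force"])
ks=[]
for n in("scene","top"):
    im,d=grab(n,n[0]+"9"); k=cloud(n,d)[orange(im)]; k=k[np.linalg.norm(k-pose(p,.05,0)[3],axis=1)<.03]; ks.append(k)
    print(n,len(k),((k-pose(p,.05,0)[3])@pose(p,0,0)[1]).mean(0).round(4))
    f=lambda x:box((k-pose(p,*x)[3])@pose(p,*x)[4],[.0045,.013,.012])
    for x0 in([.05,3.2],[.045,2.8]): r=least_squares(f,x0,loss='soft_l1',f_scale=.002,diff_step=1e-3); print(n,r.x,r.cost)
a1=np.load("pics/s9.npz")["im"];b1=np.load("pics/t9.npz")["im"]
c=lambda i,v,u:cv2.resize(i[v:v+100,u:u+100],(400,400),interpolation=cv2.INTER_CUBIC)
cv2.imwrite("pics/c9.png",np.hstack([c(a1,95,275),c(b1,195,300)])[:,:,::-1])
E
```

```text
0.29977589536829 [-0.95567063  0.44771171  0.19912551]
scene 109 [ 0.0035 -0.0019 -0.0009]
scene [0.05073238 3.15450698] 7.217860996471727e-05
scene [0.04850978 2.67997005] 0.0001727660175403426
top 133 [ 0.0047 -0.0009  0.004 ]
top [0.04912163 3.17242265] 5.6408475920242065e-05
top [0.0455571  2.56303295] 0.00018105985025497858
```

View pics/c9.png

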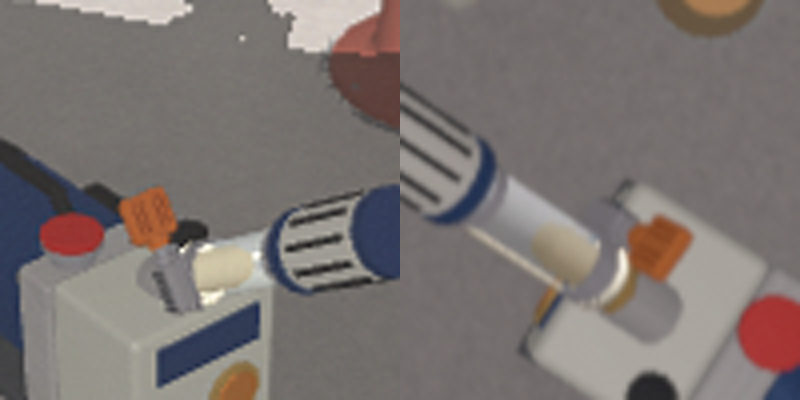

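The crops show the band at the socket's lower end, against the bead at (175,280) left and (610,255) right. The key is square at (150,215) left and (660,245) right, and the gripper is clear. The fit gives a slide of about 0.050 m and a key angle of about 3.17 rad, which agrees with the torque stop.

```bash
python3 -c "
from plant import *
print(job_done())"
```

```text
the job is handed in; nothing more can be done
None
```

The clamp is down against the bead and its key is turned to the stop (slide about 50 mm, key about 3.17 of 3.2 rad in the images, with torque jumping at the end); the gripper has let go and is clear, I planned no contact with the flask, dropper bottle or jar but did not re-measure them, and the job is handed in at about 11.5 s.

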